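# Find the hidden hatch release under the counter scale and open its battery hatch

### The arm

A 6-joint arm with a two-finger parallel gripper is mounted at the origin on a cart in front of the work surface, level with it; the furniture and walls round the work are solid. World frame = base frame: x ahead of the robot, y to its left, z up, the work surface at z = 0. Lengths are in mm, angles in rad, forces in N, time in s.
With the tool pointing down it reaches from about 300 to 775 mm from the base axis. Payload 14.6 kg.
Tool frame: the origin (TCP) lies at the very end of the fingers, on their centre line; the grasp point (between the pads) lies 19 mm behind it; z points along the fingers, y is the line along which they close (so a half turn about z gives the same grasp; the last joint's range is limited). The gripper opens to 94 mm and grips with 3 to 60 N. Pads are 16 mm wide; open, the fingers measure 119 mm over their backs; the gripper's body (75 mm by 177 mm) begins 78 mm behind the grasp point.
Start: joints at [-1.341, 0.3, 1.521, -0, 1.321, -0.067], TCP at [160.847, -525.944, 205.446] pointing down, gripper open.
Joint ranges: [-3.03, 3.03], [-0.79, 2.21], [0.23, 2.52], [-1.04, 4.18], [0, 3.07], [-2.55, 2.55]. Speed limits (rad/s): [2.22, 2.22, 2.57, 3.14, 3.14, 3.14].

### API

Orientations are given as [roll, pitch, yaw] about the fixed x, y, z axes, in that order (R = Rz(yaw) Ry(pitch) Rx(roll)).
In Python, from cell import manip gives the robot as it stands.
- The arm moves only by the tool servo_tool, never from a script. Its argument "motion" is a list that holds one entry, the list of rows, each a list of 7 numbers: the shift along the world's x, y, z as a fraction of full scale, then the turn, a rotation vector about the world's x, y, z as a fraction of full scale, then the closure, from 0 (fully open) to 1 (shut). In form: [[[x, y, z, rx, ry, rz, gripper], ...]]. A call has 1 to 10 rows; each row is the pose to reach, as a shift and turn from the pose commanded when the call began, turning the shorter way round; what a row does not reach only later rows make up. Full scale, the value 1, is 0.5 m for a shift and pi rad for a turn. A row lasts 1/10 s, in which the tool goes at most 50 mm and 8.59 degrees, less where a joint would pass 70% of its speed; a pose out of reach is approached as far as the arm can. A call with a number of a shift or a turn outside -1 to 1 is refused whole. A call with a gripper value outside its range is refused whole. The fingers move at their own pace and stop on an object; "newtons" is the grip in N (left out, the last holds). Time passes only in rows, so rows that repeat a pose let the fingers close. It gives the time, the measured TCP pose, the force, the opening and the grip force at its end, in the units of the state.
- manip.read_state(): the state, without advancing time (a new reading comes with each control period).
- manip.camera(name): name is "side" or "top" or "wrist"; returns a dict with "frame" (384x512x3 uint8, red, green, blue), "range_z" (384x512 float32, mm along the optical axis (not along the pixel's ray), 0 where there is no reading), "vfov" (degrees; the focal length in pixels is half the picture's height over the tangent of half this angle, whatever the lens; pixels are square), "cx", "cy" (the principal point, pixels), "cam_to_world" (4x4, takes a point from camera to world coordinates). Camera axes: x right, y down, z forward; pixel columns grow to the right and rows downward; lengths in mm; the calibration is good to about 2 mm. The wrist camera is an equidistant fisheye: a pixel r from the principal point sees the ray r / f radians off the axis. A picture is of the moment at which its call begins.
- manip.sign_off(): hands the job in; it is judged then, once.
The state is a dict: "clock": time; "joints": joint angles; "qd": joint speeds; "effort": joint torques, N m; "eef_pos": TCP position; "eef_rot": TCP orientation; "wrist_force": force on the tool from outside, world axes, zero at the start; "moment": the same for the moment, N m; "finger_gap": finger opening in mm; "finger_force": force on a finger pad.
Only numpy, scipy, OpenCV 4.12 (cv2) and the standard library are available. Lean on these libraries where they do the work, as an engineer would, in place of code of your own. Each camera call takes 0.05 s, during which the arm holds its last target. There are 200 camera calls.

### The job

The counter scale lies face down for a change of batteries. With the fingertips, feel lightly along the grey ribbed strip across its underside for the one stretch that gives way (the flush hatch release, which looks just like the rest of the strip), press it fully in so that the sprung battery hatch pops up, then let go of it and push the hatch on over with the outside of the fingers until it rests right back on its stop. Grasp and lift nothing: leave the scale where it lies, and the fresh cells and the other things on the bench untouched.

Things in the scene. Friction and masses are not known exactly. Their poses are not given: they have to be found in the camera images.
- scale: White counter scale, face down and loose on its steel pan (140 x 224 mm): 160 mm in its x, 260 in y, 58 high, about 1.6 kg. Origin on the bench under its centre, z up, -x towards the robot. On its flat top (the scale's underside), from -x to +x: plain band with silver plate and level vial, ribbed strip, 6 mm bridge, hatch. Rubber feet 9 mm high at x -64 and +66, y +/-108 mm.
- strip_centre (a point): Point on the flat top face at the middle of the grey ribbed strip (34 mm wide in scale x, 110 mm long in scale y, rigid, 0.6 mm below the face). The release lies in this strip; its middle is anywhere from -36 to +36 mm along scale y from here, different every time, and reported nowhere: it must be felt. Elsewhere on the strip a fingertip stops hard at the surface.
- release (a joint): Travel of the release, in m: 0 out, 0.006 fully in; the hatch lets go at about 0.003. It is a flat paddle 36 mm (scale y) by 33 mm (scale x), its face 0.4 mm below the strip's, ribbed and coloured like it, going straight down. Spring: 1.4 N to start, 4 N fully in; comes back out by itself. A fingertip must stand wholly on the paddle to push it in.
- hatch (a joint): Angle of the white battery hatch in rad about the scale's y axis: 0 shut, level with the face, latched, no edge to hold. Released, its damped spring raises it to about 1.0 within about 1 s. Pushed past upright (1.57; under 1 N) it sinks by its own weight to its stop at 2.3 and stays.
- hatch_hinge (a point): Middle of the hatch's hinge line on the flat top face, at scale x = +66 mm. The hatch is 111 mm wide (scale y), 49 mm from hinge to free edge, 3.5 mm thick. The free edge is on the robot's side, beside the strip; it rises and swings away from the robot.
- hatch_edge (a point): Middle of the hatch's free edge, on its outer face; moves with the hatch.
- cell_1: Fresh C cell, 25 mm across and 49 mm tall, black with a copper band, standing on the bench beside the right-hand end of the scale; origin under its centre. Not to be touched.
- cell_2: Fresh C cell, 25 mm across and 49 mm tall, black with a copper band, standing on the bench beside the right-hand end of the scale; origin under its centre. Not to be touched.
- cell_3: Fresh C cell, 25 mm across and 49 mm tall, black with a copper band, standing on the bench beside the right-hand end of the scale; origin under its centre. Not to be touched.
- cell_4: Fresh C cell, 25 mm across and 49 mm tall, black with a copper band, standing on the bench beside the right-hand end of the scale; origin under its centre. Not to be touched.
- timer: White round kitchen timer with a red dial, 72 mm across, 35 mm tall, left of the scale; origin under its centre. A bystander.
- order_pad: Purple order pad, 75 x 109 x 14 mm, lying on the right; origin under its centre. A bystander.
- cookie_tray: Square steel tray of cookies, 204 x 204 x 32 mm, on the left; origin under its centre. A bystander.

How it is judged (in metres and radians):
On the way:
1. the release paddle is pressed in far enough to let the hatch go (value of joint release above 0.0036 m), for 0.05 s.
At the end, for the whole second after the job is handed in: Hatch at rest, open 2.1 rad or more (stop 2.3); release back out within 1.5 mm; scale flat, at rest, within 20 mm of where it lay; the four cells upright within 12 mm of their places; timer, order pad and cookie tray within 20 mm of theirs (value of joint hatch above 2.1 rad and velocity of joint hatch between -0.1 and 0.1 rad/s and value of joint release below 0.0015 m and distance of each of scale, timer, order_pad, cookie_tray from where it was at the start of the episode below 0.02 m and angle between scale's own z axis and vertical below 0.05 rad and linear speed of scale below 0.01 m/s and distance of each of cell_1, cell_2, cell_3, cell_4 from where it was at the start of the episode below 0.012 m and angle between each of cell_1, cell_2, cell_3, cell_4's own z axis and vertical below 0.1 rad); the robot touches nothing.
It fails at once if the scale is lifted, tipped or shoved along (more than 20 mm or 0.1 rad) (distance of scale from where it was at the start of the episode above 0.02 m or angle between scale's own z axis and vertical above 0.1 rad).
It fails at once if the scale's underside is pressed hard (over 60 N) instead of felt lightly (contact force between any of the arm, the fingers and scale above 60 N).
It fails at once if a fresh cell is lifted, carried or knocked (distance of any of cell_1, cell_2, cell_3, cell_4 from where it was at the start of the episode above 0.012 m or angle between any of cell_1, cell_2, cell_3, cell_4's own z axis and vertical above 0.3 rad).
It fails at once if the timer, order pad or cookie tray is moved or picked up (distance of any of timer, order_pad, cookie_tray from where it was at the start of the episode above 0.02 m).
It also fails if it takes over 58 s, if anything falls off the work surface, if the arm or the gripper's body presses on something with over 40 N, if the wrist force passes 120 N, or if a joint passes its speed limit or range.

## Working session

There is one attempt and no reset: what is moved stays moved. The work goes in short steps, Python scripts to look and compute and a tool call to move; the robot and the scene stay as the last step left them, time stands still between calls to the robot, and variables do not carry over. Pictures are saved under pics/ and viewed, at most 10 in all, crops included, and the job is handed in when it is done.

Besides the shell and the picture viewer there is one more tool, called after ">>>" as a command line: name --argument value ..., lists and objects as JSON in quotes. servo_tool: Moves the arm, as the interface text tells. Its arguments: {"type":"object","properties":{"motion":{"type":"array"},"newtons":{"type":"number"}},"required":["motion"]}

```bash
mkdir -p pics; ls
cat > h.py <<'E'
import numpy as np, cv2
from cell import manip
def K(c):
    return c["frame"].shape[0]/2/np.tan(np.radians(c["vfov"])/2)
def cloud(c):
    f=K(c); h,w=c["range_z"].shape
    v,u=np.mgrid[:h,:w]; z=c["range_z"]
    P=np.stack([(u-c["cx"])/f*z,(v-c["cy"])/f*z,z,np.ones_like(z)],-1)
    return (P@np.array(c["cam_to_world"]).T)[...,:3]
def save(c,n): cv2.imwrite("pics/"+n,cv2.cvtColor(c["frame"],cv2.COLOR_RGB2BGR))
E
python3 - <<'E'
from h import *
for n in("top","side"):
    c=manip.camera(n); save(c,n+"0.png"); np.savez("pics/"+n+"0.npz",**c)
    print(n,np.round(np.array(c["cam_to_world"]),3).tolist(),c["vfov"],c["cx"],c["cy"])
print(manip.read_state())
E
```

```text
pics
top [[-0.007, -0.988, 0.152, 264.718], [-1.0, 0.005, -0.012, -129.597], [0.011, -0.152, -0.988, 1293.285], [0.0, 0.0, 0.0, 1.0]] 57.58335440941923 254.1728131886771 190.68704221520449
side [[0.818, -0.223, 0.531, -201.315], [-0.576, -0.297, 0.762, -1073.526], [-0.012, -0.928, -0.371, 503.481], [0.0, 0.0, 0.0, 1.0]] 49.7887783503704 260.4838112101556 184.51808989508615
{'clock': 0.1, 'joints': array([-1.34061741e+00,  3.00389920e-01,  1.52151225e+00, -4.40098453e-05,
        1.32071573e+00, -6.66444503e-02]), 'qd': array([-0.00079431, -0.00139019, -0.00272454, -0.0010732 ,  0.00024006,
        0.00035   ]), 'effort': array([ 1.99938469e-03, -5.32638788e+01, -3.53278363e+01,  7.09833833e-02,
        2.35228508e-02, -5.18824459e-05]), 'eef_pos': array([ 160.77453617, -525.72795977,  204.95998019]), 'eef_rot': array([-3.14056684e+00, -2.57416481e-05,  2.96834271e-01]), 'wrist_force': array([-0.49573589,  0.09829841,  0.16750402]), 'moment': array([-0.03747567, -0.00046128,  0.01801463]), 'finger_force': 0.0, 'finger_gap': 94.04011318134164}
```

View pics/top0.png

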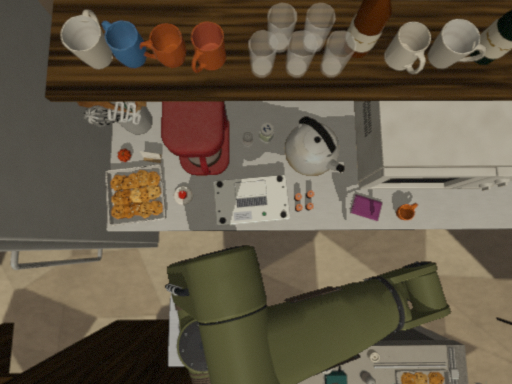

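View pics/side0.png

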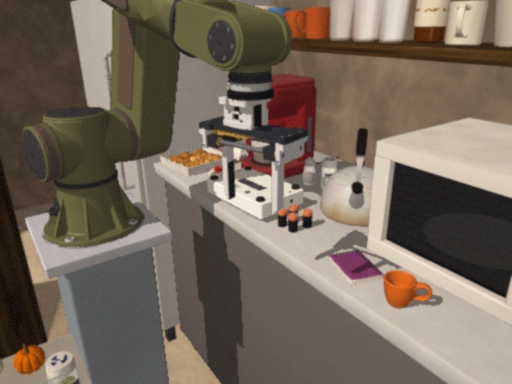

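The top view shows the scale around px (215–288, 177–224), with the grey strip near (251, 201), the cells at (297–310, 185–208) and the timer at (182, 194). Next I'll measure the scale's pose.

Run:
```python
from h import *
c=dict(np.load("pics/top0.npz")); P=cloud(c); F=c["frame"]
img=cv2.resize(F[165:235,165:325],None,fx=5,fy=5,interpolation=cv2.INTER_CUBIC)
cv2.imwrite("pics/crop.png",img[...,::-1])
reg=np.zeros(P.shape[:2],bool); reg[165:235,205:294]=1
m=reg&(abs(P[...,2]-58)<5)
print(m.sum(),np.median(P[m][:,2]))
r=cv2.minAreaRect(P[m][:,:2].astype(np.float32)); print("top face",r)
gray=F.mean(-1)
strip=m&(gray<150)
n,l,s,cc=cv2.connectedComponentsWithStats(strip.astype(np.uint8))
for i in range(1,n):
    if s[i,4]>8:
        q=P[l==i]; print(s[i],np.round(q.mean(0),1),cv2.minAreaRect(q[:,:2].astype(np.float32)))
feet=reg&(P[...,2]>63)&(P[...,2]<75); print("feet")
n,l,s,cc=cv2.connectedComponentsWithStats(feet.astype(np.uint8))
for i in range(1,n):
    if s[i,4]>2: print(s[i],np.round(P[l==i].mean(0),1))
cells=np.zeros_like(reg); cells[175:220,289:325]=1
cells&=(P[...,2]>40)
n,l,s,cc=cv2.connectedComponentsWithStats(cells.astype(np.uint8)); print("cells")
for i in range(1,n):
    if s[i,4]>2: print(s[i],np.round(P[l==i].mean(0),1))
```

```text
2910 57.223349496668106
top face ((446.2733154296875, -132.02008056640625), (204.1216583251953, 259.314208984375), 4.932163238525391)
[ 214  179   53   46 1055] [424.3 -65.2  57.3] ((421.0711364746094, -95.91961669921875), (160.1114959716797, 183.04705810546875), 4.932162761688232)
[262 211   5   5  19] [ 374.  -177.5   58.5] ((375.0682373046875, -178.40350341796875), (14.506470680236816, 14.290688514709473), 0.1622343510389328)
[280 210   7   6  13] [ 378.7 -242.9   58.4] ((378.5265197753906, -243.01524353027344), (12.805257797241211, 23.790210723876953), 25.986459732055664)
[236 213  13   6  41] [366.5 -99.1  57.7] ((366.52777099609375, -100.56118774414062), (15.402766227722168, 43.844398498535156), 4.983893871307373)
feet
[277 175   6   7  28] [ 499.7 -235.2   65.8]
[217 181   6   6  31] [480.8 -20.6  66. ]
[281 211   6   7  28] [ 369.5 -246.8   66.7]
[220 217   6   6  30] [352.  -32.6  65.8]
cells
[308 190   7   7  36] [ 447.9 -349.7   45. ]
[295 193   7   7  36] [ 437.4 -303.7   45.2]
[307 202   7   7  39] [ 402.5 -344.9   45.1]
[296 204   7   7  37] [ 397.8 -305.9   45.3]
[289 211   1   8   8] [ 369.1 -267.1   57.9]
```

View pics/crop.png

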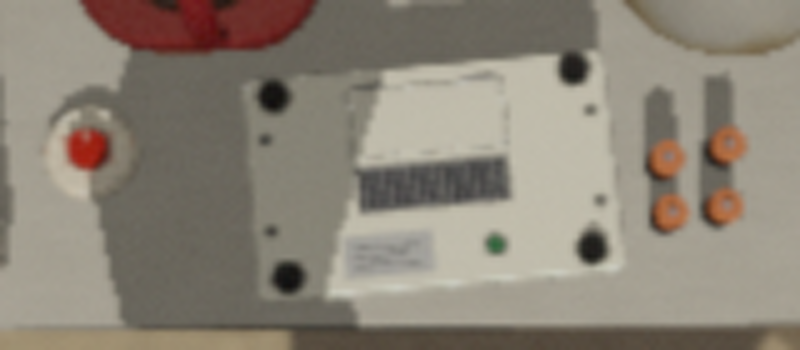

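The crop shows the strip with corners near (358,170), (508,157), (512,198) and (362,211), so its centre is about (252, 202) in the full frame. The hatch outline lies beyond it. Next I'll fit the pose from the feet and check for obstacles in the volume the gripper will pass through.

Run:
```python
from h import *
c=dict(np.load("pics/top0.npz")); P=cloud(c); f=K(c); T=c["cam_to_world"]
W=np.array([[499.7,-235.2],[480.8,-20.6],[369.5,-246.8],[352,-32.6]])
S=np.array([[66,-108],[66,108],[-64,-108],[-64,108.]])
Wc,Sc=W-W.mean(0),S-S.mean(0)
a=np.arctan2((Sc[:,0]*Wc[:,1]-Sc[:,1]*Wc[:,0]).sum(),(Sc*Wc).sum())
R=np.array([[np.cos(a),-np.sin(a)],[np.sin(a),np.cos(a)]]); t=W.mean(0)-R@S.mean(0)
print("feet fit yaw",a,"centre",t,"res",np.round(W-(S@R.T+t),1).tolist())
print("strip from feet",R@[-6,0]+t)
def proj(u,v,z):
    d=T[:3,:3]@[(u-c["cx"])/f,(v-c["cy"])/f,1]; o=T[:3,3]; return o+d*(z-o[2])/d[2]
q=np.array([proj(164.5+x/5+.1,164.5+y/5+.1,57.4) for x,y in[(358,170),(508,157),(512,198),(362,211)]])
print(np.round(q,1).tolist(),"strip centre",q.mean(0)," sides",np.linalg.norm(q[0]-q[1]),np.linalg.norm(q[1]-q[2]))
print("strip yaw",np.arctan2(-(q[1]-q[0])[0],(q[1]-q[0])[1])+0)
# scale face outline
g=(P[...,2]>120)&(P[...,0]<620)&(P[...,0]>300)&(abs(P[...,1]+134)<220)
n,l,s,cc=cv2.connectedComponentsWithStats(g.astype(np.uint8))
for i in range(1,n):
    if s[i,4]>5:
        p=P[l==i]; print("obst",np.round(p.min(0)),np.round(p.max(0)))
```

```text
feet fit yaw 0.0863343133701187 centre [ 424.50372449 -133.8862271 ] res [[0.1, 0.6], [-0.1, -0.0], [-0.6, 0.2], [0.6, -0.8]]
strip from feet [ 418.52607145 -134.40358972]
[[427.1, -80.0, 57.4], [435.8, -187.1, 57.4], [406.4, -189.6, 57.4], [397.7, -82.8, 57.4]] strip centre [ 416.73718865 -134.84968967   57.4       ]  sides 107.47030116578114 29.584822553848532
strip yaw -3.059826051140906
obst [503. -52. 121.] [620.  86. 333.]
obst [ 609. -354.  219.] [ 619. -346.  237.]
obst [ 576. -352.  120.] [ 619. -318.  146.]
```

>>> servo_tool --motion '[[[0.08, 0.1, 0, 0, 0, 0.05, 1], [0.16, 0.2, 0, 0, 0, 0.1, 1], [0.24, 0.3, 0, 0, 0, 0.15, 1], [0.32, 0.4, 0, 0, 0, 0.2, 1], [0.4, 0.5, 0, 0, 0, 0.25, 1], [0.46, 0.6, 0, 0, 0, 0.3, 1], [0.48, 0.7, 0, 0, 0, 0.35, 1], [0.48, 0.78, 0, 0, 0, 0.4, 1], [0.48, 0.78, 0, 0, 0, 0.43, 1], [0.48, 0.78, 0, 0, 0, 0.434, 1]]]' --newtons 10

```text
clock: 1.1
eef_pos: [401.3, -132.5, 205.4]
eef_rot: [-3.142, -0.001, 1.669]
wrist_force: [0.8, -0.7, 0.5]
finger_gap: 17.4
finger_force: 0.0
```

Run:
```python
from h import *
c=manip.camera("wrist"); save(c,"w0.png"); np.savez("pics/w0.npz",**c)
print(np.round(np.array(c["cam_to_world"]),3).tolist(),c["vfov"],c["cx"],c["cy"]); s=manip.read_state(); print(s["eef_pos"],s["eef_rot"],s["finger_gap"])
```

```text
[[0.995, 0.094, 0.025, 395.182], [0.098, -0.965, -0.245, -61.01], [0.001, 0.246, -0.969, 383.101], [0.0, 0.0, 0.0, 1.0]] 65.70646984690485 250.9558772950635 194.88308557914507
[ 401.51125567 -132.56025567  205.39858354] [ 3.14153035e+00 -5.69984749e-04  1.66620643e+00] 13.353307609464933
```

View pics/w0.png

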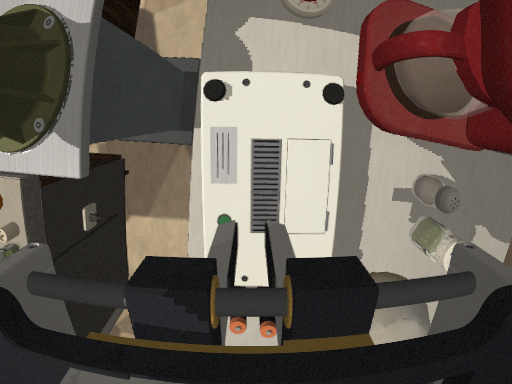

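The wrist view shows the strip at u 251–281 and v 139–232, the hatch at u 286–330, and the fingers at (228, 240) and (275, 240). I'll measure the strip here more precisely.

Run:
```python
from h import *
c=dict(np.load("pics/w0.npz")); f=K(c); T=c["cam_to_world"]
def ray(u,v,z):
    a=np.array([u-c["cx"],v-c["cy"]]); r=np.hypot(*a); th=r/f
    d=T[:3,:3]@np.array([*(a/r*np.sin(th)),np.cos(th)]); o=T[:3,3]; return o+d*(z-o[2])/d[2]
g=c["frame"].astype(float).mean(-1)
a=0.0863;R=np.array([[np.cos(a),-np.sin(a)],[np.sin(a),np.cos(a)]]);t=np.array([424.5,-133.9])
sc=lambda u,v,z=57.7:np.round(R.T@(ray(u,v,z)[:2]-t),1)
for v in(150,165,180,195,210): 
    row=g[v,235:300]; d=np.diff(np.convolve(row,[.5,.5],'same')); i,j=np.argmin(d[2:30])+2,np.argmax(d[30:-2])+30
    print(v,235+i,235+j,sc(235+i+.5,v),sc(235+j+.5,v), "outer edges", [sc(u,v,58) for u in (202.5,342.5)])
col=g[125:160,256:277].mean(1); print("top end",np.argmin(np.diff(col))+125.5, sc(266,np.argmin(np.diff(col))+125.5))
print("feet", sc(214.5,90,67),sc(333.5,93.5,67))
```

```text
150 251 281 [-21.8  43.2] [11.2 43.7] outer edges [array([-75.9,  43.1]), array([81., 46.])]
165 251 281 [-21.6  26.5] [11.7 27. ] outer edges [array([-76.1,  26.2]), array([82.1, 28.8])]
180 250 280 [-22.5   9.6] [11.1 10. ] outer edges [array([-76.5,   9.2]), array([83.4, 11.4])]
195 250 280 [-22.3  -7.7] [11.7 -7.3] outer edges [array([-77. ,  -8.2]), array([84.9, -6.4])]
210 250 279 [-22.1 -25.4] [ 11.2 -25.1] outer edges [array([-77.5, -26.1]), array([ 86.6, -24.7])]
top end 138.5 [-6.1 56.1]
feet [-61.5 108.2] [ 65.5 108.2]
```

>>> servo_tool --motion '[[[0.034, -0.003, -0.08, 0, 0, -0.0025, 1], [0.034, -0.003, -0.16, 0, 0, -0.0025, 1], [0.034, -0.003, -0.23, 0, 0, -0.0025, 1], [0.034, -0.003, -0.27, 0, 0, -0.0025, 1], [0.034, -0.003, -0.28, 0, 0, -0.0025, 1]]]'

```text
clock: 1.65
eef_pos: [416.6, -137.5, 63.4]
eef_rot: [-3.138, -0.002, 1.651]
wrist_force: [0.1, -0.3, 0.5]
finger_gap: 0.4
finger_force: 0.0
```

>>> servo_tool --motion '[[[0.0014, 0.007, 0, 0, 0, 0.0015, 1], [0.0014, 0.007, 0, 0, 0, 0.0015, 1], [0.0014, 0.007, -0.004, 0, 0, 0.0015, 1], [0.0014, 0.007, -0.004, 0, 0, 0.0015, 1]]]'

```text
clock: 2.05
eef_pos: [418.9, -134.1, 64.0]
eef_rot: [3.14, 0.001, 1.657]
wrist_force: [0.7, -0.3, 0.3]
finger_gap: 0.7
finger_force: 0.0
```

>>> servo_tool --motion '[[[0, 0, -0.003, 0, 0, 0, 1], [0, 0, -0.006, 0, 0, 0, 1], [0, 0, -0.009, 0, 0, 0, 1], [0, 0, -0.011, 0, 0, 0, 1], [0, 0, -0.012, 0, 0, 0, 1], [0, 0, -0.012, 0, 0, 0, 1]]]'

```text
clock: 2.65
eef_pos: [418.5, -133.9, 57.6]
eef_rot: [-3.141, -0.0, 1.657]
wrist_force: [-1.6, 0.5, 5.0]
finger_gap: 0.6
finger_force: 2.1
```

>>> servo_tool --motion '[[[0, 0, -0.001, 0, 0, 0, 1], [0, 0, -0.002, 0, 0, 0, 1], [0, 0, -0.002, 0, 0, 0, 1]]]'

```text
clock: 2.95
eef_pos: [418.6, -134.0, 57.3]
eef_rot: [3.142, 0.0, 1.657]
wrist_force: [-6.3, 1.5, 17.4]
finger_gap: 0.6
finger_force: 9.0
```

>>> servo_tool --motion '[[[0, 0, 0.006, 0, 0, 0, 1], [-0.0016, 0.018, 0.008, 0, 0, 0, 1], [-0.0031, 0.036, 0.008, 0, 0, 0, 1], [-0.0031, 0.036, 0.008, 0, 0, 0, 1], [-0.0031, 0.036, 0.005, 0, 0, 0, 1], [-0.0031, 0.036, 0.003, 0, 0, 0, 1], [-0.0031, 0.036, 0.001, 0, 0, 0, 1], [-0.0031, 0.036, 0, 0, 0, 0, 1], [-0.0031, 0.036, 0, 0, 0, 0, 1]]]'

```text
clock: 3.85
eef_pos: [417.1, -116.0, 57.3]
eef_rot: [3.141, -0.0, 1.657]
wrist_force: [-7.1, 4.5, 18.5]
finger_gap: 0.9
finger_force: 9.4
```

Rigid here as well. Next I'll try −18 mm.

>>> servo_tool --motion '[[[0, 0, 0.008, 0, 0, 0, 1], [0.002, -0.024, 0.01, 0, 0, 0, 1], [0.004, -0.048, 0.01, 0, 0, 0, 1], [0.0062, -0.072, 0.01, 0, 0, 0, 1], [0.0062, -0.072, 0.008, 0, 0, 0, 1], [0.0062, -0.072, 0.005, 0, 0, 0, 1], [0.0062, -0.072, 0.003, 0, 0, 0, 1], [0.0062, -0.072, 0.001, 0, 0, 0, 1], [0.0062, -0.072, 0, 0, 0, 0, 1], [0.0062, -0.072, 0, 0, 0, 0, 1]]]'

```text
clock: 4.85
eef_pos: [420.0, -151.7, 56.4]
eef_rot: [-3.141, -0.0, 1.657]
wrist_force: [-0.6, 0.2, 0.9]
finger_gap: 0.8
finger_force: 0.5
```

It gives way at −18 mm: 0.9 N at z 56.4. Now I'll press it in.

>>> servo_tool --motion '[[[0, 0, -0.002, 0, 0, 0, 1], [0, 0, -0.004, 0, 0, 0, 1], [0, 0, -0.006, 0, 0, 0, 1], [0, 0, -0.008, 0, 0, 0, 1], [0, 0, -0.01, 0, 0, 0, 1], [0, 0, -0.01, 0, 0, 0, 1], [0, 0, -0.01, 0, 0, 0, 1]]]'

```text
clock: 5.55
eef_pos: [420.1, -151.9, 51.5]
eef_rot: [3.142, -0.0, 1.657]
wrist_force: [0.0, 3.5, 4.1]
finger_gap: 0.3
finger_force: 1.9
```

>>> servo_tool --motion '[[[0, 0, 0.01, 0, 0, 0, 1], [0, 0, 0.03, 0, 0, 0, 1], [0, 0, 0.06, 0, 0, 0, 1], [0, 0, 0.06, 0, 0, 0, 1], [0, 0, 0.06, 0, 0, 0, 1], [0, 0, 0.06, 0, 0, 0, 1], [0, 0, 0.06, 0, 0, 0, 1]]]'

```text
clock: 6.25
eef_pos: [419.8, -151.9, 81.0]
eef_rot: [-3.141, -0.0, 1.657]
wrist_force: [1.0, -0.3, -0.2]
finger_gap: 0.6
finger_force: 0.0
```

Run:
```python
from h import *
c=manip.camera("side"); save(c,"s1.png"); cv2.imwrite("pics/s1c.png",cv2.resize(c["frame"][130:250,180:330],None,fx=5,fy=5,interpolation=cv2.INTER_CUBIC)[...,::-1])
P=cloud(c); a=0.0863;R=np.array([[np.cos(a),-np.sin(a)],[np.sin(a),np.cos(a)]])
q=(P[...,:2]-[424.5,-133.9])@R; m=(abs(q[...,1])<50)&(q[...,0]>20)&(q[...,0]<75)&(P[...,2]>66)&(P[...,2]<125)
o=np.c_[q[m],P[m][:,2]]; print(m.sum()); print(np.round(o[::max(1,len(o)//15)],0).tolist()); print(manip.read_state()["eef_pos"])
```

```text
112
[[39.0, 7.0, 96.0], [42.0, -8.0, 96.0], [37.0, -23.0, 98.0], [40.0, -15.0, 92.0], [36.0, -1.0, 86.0], [43.0, -24.0, 91.0], [36.0, -5.0, 84.0], [44.0, -28.0, 89.0], [55.0, 12.0, 72.0], [42.0, -35.0, 88.0], [54.0, -3.0, 73.0], [45.0, -45.0, 87.0], [51.0, -19.0, 75.0], [55.0, -10.0, 68.0], [49.0, -49.0, 81.0], [53.0, -49.0, 76.0]]
[ 419.875411   -151.861254     81.01130879]
```

View pics/s1c.png

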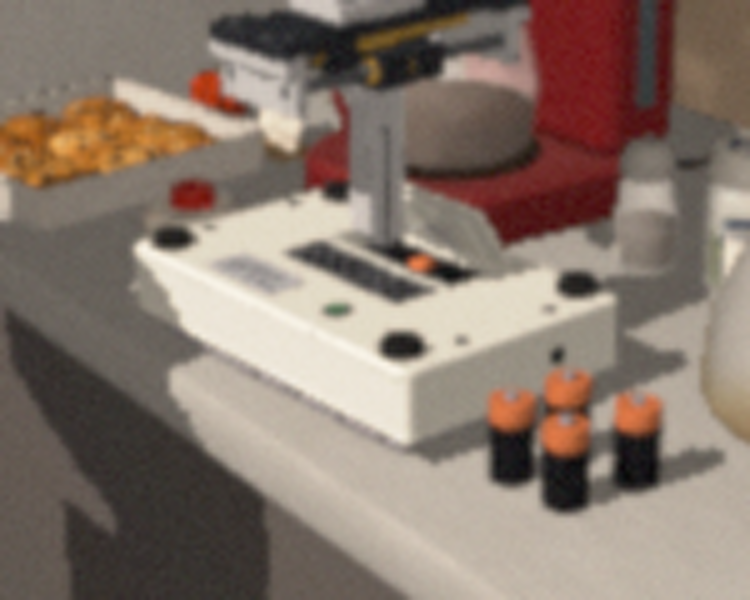

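The crop shows the hatch standing up at about 1.0 rad (edge at x +39, z 97) behind the fingers, with the cavity open at (430, 265). Next I'll push the hatch over.

>>> servo_tool --motion '[[[0.04, 0.0035, 0, 0, 0, 0, 1], [0.065, 0.0056, 0, 0, 0, 0, 1], [0.085, 0.0073, 0, 0, 0, 0, 1], [0.1, 0.0086, 0, 0, 0, 0, 1], [0.115, 0.01, 0, 0, 0, 0, 1], [0.13, 0.0112, 0, 0, 0, 0, 1], [0.145, 0.0125, 0, 0, 0, 0, 1], [0.155, 0.0134, 0, 0, 0, 0, 1], [0.155, 0.0134, 0, 0, 0, 0, 1], [0.155, 0.0134, 0, 0, 0, 0, 1]]]'

```text
clock: 7.3
eef_pos: [497.2, -145.2, 81.2]
eef_rot: [-3.14, -0.0, 1.657]
wrist_force: [-5.2, -1.4, 0.9]
finger_gap: 0.5
finger_force: 2.3
```

>>> servo_tool --motion '[[[-0.03, 0, 0, 0, 0, 0, 1], [-0.06, 0, 0.02, 0, 0, 0, 1], [-0.12, 0, 0.08, 0, 0, 0, 1], [-0.18, 0, 0.15, 0, 0, 0, 1], [-0.22, 0, 0.2, 0, 0, 0, 1], [-0.22, 0, 0.2, 0, 0, 0, 1], [-0.22, 0, 0.2, 0, 0, 0, 1], [-0.22, 0, 0.2, 0, 0, 0, 1]]]'

```text
clock: 8.1
eef_pos: [387.8, -145.1, 180.6]
eef_rot: [-3.141, -0.001, 1.657]
wrist_force: [0.2, -0.1, -0.2]
finger_gap: 0.9
finger_force: 0.0
```

Run:
```python
from h import *
c=manip.camera("side"); cv2.imwrite("pics/s2c.png",cv2.resize(c["frame"][130:250,180:330],None,fx=5,fy=5,interpolation=cv2.INTER_CUBIC)[...,::-1])
P=cloud(manip.camera("wrist")) if 0 else cloud(c); a=0.0863;R=np.array([[np.cos(a),-np.sin(a)],[np.sin(a),np.cos(a)]])
q=(P[...,:2]-[424.5,-133.9])@R; m=(abs(q[...,1])<56)&(q[...,0]>20)&(q[...,0]<130)&(P[...,2]>62)&(P[...,2]<115)
o=np.c_[q[m],P[m][:,2]]; print(m.sum()); print(np.round(o[::max(1,len(o)//20)],0).tolist()); s=manip.read_state(); print(s["clock"],s["eef_pos"],s["wrist_force"])
```

```text
388
[[97.0, 56.0, 93.0], [88.0, 46.0, 87.0], [89.0, 24.0, 90.0], [84.0, 4.0, 93.0], [89.0, 14.0, 86.0], [86.0, 33.0, 78.0], [95.0, -42.0, 96.0], [89.0, -13.0, 86.0], [78.0, 25.0, 76.0], [93.0, -44.0, 90.0], [84.0, -5.0, 79.0], [75.0, 40.0, 66.0], [86.0, -34.0, 83.0], [76.0, -1.0, 73.0], [65.0, 29.0, 65.0], [84.0, -41.0, 79.0], [77.0, -27.0, 74.0], [74.0, -12.0, 67.0], [71.0, -15.0, 66.0], [71.0, -33.0, 68.0], [70.0, -48.0, 66.0]]
8.15 [ 387.74416722 -145.08012192  180.46224265] [ 0.28728832 -0.22966605 -0.88882776]
```

View pics/s2c.png

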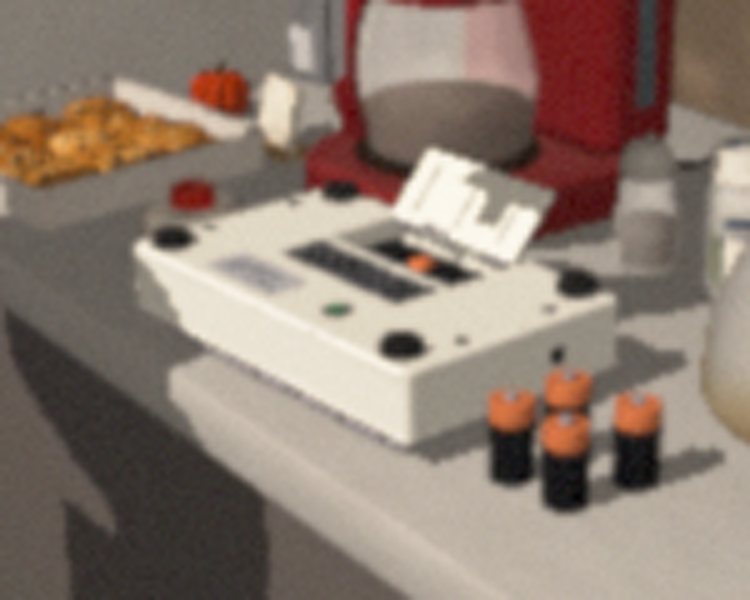

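The hatch lies back, with its edge at about (+97, z 94), or roughly 2.28 rad. The strip is flush again, and the scale and cells haven't moved in the picture. I'm handing the job in.

```bash
python3 -c "
from cell import manip
print(manip.sign_off())"
```

```text
the job is handed in; nothing more can be done
None
```

I found the release about 18 mm right of the strip's middle and pressed it in about 5.5 mm, then pushed the popped hatch back to about 2.28 rad; the last picture showed nothing else moved, and I handed the job in at about 8 s (no verdict was returned).

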